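Unpack the nested bisque casserole

ROBOT

A 7-joint arm with a two-finger parallel gripper is mounted at the origin on the work surface. World frame = base frame: x ahead of the robot, y to its left, z up, the work surface at z = 0. Lengths are in m, angles in rad, forces in N, time in s.
With the tool pointing down it reaches from about 0.425 to 0.925 m from the base axis. Payload 6.8 kg.
Tool frame: the origin (TCP) lies midway between the tips of the shut fingers; the grasp point (between the pads) lies 19 mm behind it (bot.pinch_z is the distance from the TCP to the grasp point, in m); z points along the fingers, y is the line along which they close (so a half turn about z gives the same grasp; the last joint's range is limited). The gripper opens to 85 mm and grips with 20 to 120 N. Pads are 22 mm wide; open, the fingers measure 114 mm over their backs; the gripper's body (76 mm by 85 mm) begins 54 mm behind the grasp point. The pads swing forward as they close: fully open they stand 13 mm farther back than shut.
Start: joints at [1.137, 0.477, 0.022, 1.555, -0.011, 1.109, -0.083], TCP at [0.216, -0.64, 0.231] pointing down, gripper open.
Joint ranges: [-2.96, 2.96], [-0.34, 2.1], [-1.41, 1.46], [0.24, 2.44], [-1.37, 4.51], [0.17, 1.92], [-2.96, 2.96]. Speed limits (rad/s): [2.39, 2.39, 3.14, 3.14, 3.14, 3.14, 3.14].

INTERFACE

Orientations are given as a unit quaternion [w, x, y, z].
In Python, from station import bot, imaging gives the robot as it stands. The module is installed in compiled form; this text tells all that it offers.
- The arm moves only by the tool carry_out, never from a script. Its argument "targets" is a list of rows, each a list of 5 numbers: the shift along the tool's x, y, z in cm, then the turn about the tool's z in degrees, then the opening, from -1 (shut) to 1 (fully open). In form: [[x, y, z, yaw, gripper], ...]. A call has 1 to 12 rows; each row shifts and turns the commanded pose from where the row before left it, along the tool's axes as they then stand; what a row does not reach is not made up. A row lasts 1/10 s, in which the tool goes at most 50 mm and 8.59 degrees, less where a joint would pass 70% of its speed; a pose out of reach is approached as far as the arm can. A call is refused whole if a number of a shift passes 5 or a number of a turn 8.59, either way. A call with a gripper value outside its range is refused whole. The fingers move at their own pace and stop on an object; "force" is the grip in N (left out, the last holds). Time passes only in rows, so rows that do not move let the fingers close. It gives the time, the measured TCP pose, the force, the opening and the grip force at its end, in the units of the state.
- bot.get_obs(): the state, without advancing time (a new reading comes with each control period).
- imaging.read_camera(name): name is "scene" or "side" or "wrist"; returns the picture (420x560x3 uint8, red, green, blue); there is no depth.
- imaging.calibration(name): a dict with "fx", "fy", "cx", "cy" (pixels), "extrinsics" (4x4, takes a point from world to camera coordinates). Camera axes: x right, y up, looking along -z (the intrinsics and any distortion apply to the point x, -y, -z); pixel columns grow to the right and rows downward; lengths in m; the calibration is good to about 2 mm. A picture is of the moment at which its call begins: read the wrist's pose just before it. calibration takes no time and is no camera call; for the wrist camera it gives the pose at the moment of the call.
- bot.hand_in(): hands the job in; it is judged then, once.
The state is a dict: "t": time; "q": joint angles; "joint_vel": joint speeds; "joint_torque": joint torques, N m; "eef_pos": TCP position; "tool_rot": TCP orientation; "contact_force": force on the tool from outside, world axes, zero at the start; "torque": the same for the moment, N m; "gripper_width": opening from 0.0 (shut) to 1.0 (fully open); "grasp_force": force on a finger pad.
Only numpy, scipy, OpenCV 4.12 (cv2) and the standard library are available. Lean on these libraries where they do the work, as an engineer would, in place of code of your own. Each camera call takes 0.05 s, during which the arm holds its last target. There are 200 camera calls.

TASK

The casserole at the front edge of the drying rack came out of the bisque kiln with a beaker nested inside. Lift its lid off by the knob and lay it gently, knob up, wholly on the plaster bat; then lift out the beaker and set it down gently, upright, with its whole foot on the empty setter on the ware board. Leave the casserole where it stands, and do not knock the rack or disturb the other things on the bench.

Things in the scene. Friction and masses are not known exactly. Their poses are not given: they have to be found in the camera images.
- rack: Fixed wooden drying rack along the bench's back. Slatted deck 720 wide (its y) x 170 deep (its x), underside 310 above the bench, 18 thick; ware stands on its rear half, up to 480 high. 30 mm square legs at the four corners, else open. Origin: on the bench under the middle of the deck's front edge, which is nearest the robot; its x points away from the robot, under the deck; z up.
- casserole: Buff round casserole on the bench, its centre 25 to 38 mm behind the rack's front edge, in one of three places side by side. Outer radius 82, rim 96 high, wall 7 (inner radius 75 from 50 up, 71 at 22, about 60 at the floor), inner floor 8 above the bench; two lugs along its y reach 97 from the centre, 72 high. Loose, 1.2 kg. Origin: centre of its underside, z up.
- lid: The casserole's loose buff lid, 0.3 to 0.5 kg. Round plate of radius 82, 8 thick, domed to 24 above the origin; below it a plug of radius 70, 5 deep, sits in the pot's rim with 5 mm play. Origin: centre of the plug's flat underside, z up to the knob. On the pot the origin is 91 above the bench; laid on a flat surface it rests on the plug, origin at that surface.
- lid_knob: The knob in the middle of the lid, one piece with it: round, radius 17 (34 across) from 35.5 to 51.5 above the lid's origin, top at 55.5, neck below of radius 11 to 12. Origin: foot of the knob, on the lid's axis, 23.5 above the lid's origin; z up.
- beaker: Small cream bisque beaker (open tumbler) standing upright on the floor inside the casserole, near its middle, under the lid. Outer radius 25 (50 across) above the bottom 12 mm, foot radius 21, height 80, wall 4, about 80 g. Its rim is 8 below the casserole's rim. Origin: centre of its foot, z up.
- bat: White plaster bat, a fixed slab 230 x 230 x 35 thick lying empty on the bench to the left or right in front. Origin: centre of its underside; top at 35; x and y along its edges.
- board: Plywood ware board, fixed, 210 x 210 x 18 thick, on the bench on the other side from the bat. On it four round setters in a square, 52 each way from its centre; three carry beakers and one is empty. Origin: centre of its underside.
- setter: The empty setter on the ware board: a flat white ceramic disc of radius 36, 8 thick, fixed. Origin: centre of its underside, which is at 18 above the bench, so that its top is at 26. The beaker's foot belongs on it.
- jar: Bystander: cream lidded jar, radius 45, 119 high, standing in another of the places at the rack's front edge. Origin: centre of its foot.
- vase: Bystander: tall cream vase, radius 42, 210 high, standing in another of the places at the rack's front edge. Origin: centre of its foot.
- wheel: Bystander, fixed: banding wheel (turntable) in front of the robot, disc radius 90, top at 56, with a slender dark vase of radius 34 on it, 171 high in all. Origin: centre of its base.
- glaze: Bystander: plastic glaze jar, radius 38, 100 high, outside the rack's left end. Origin: centre of its foot.
- cup1: Bystander: beaker like the one in the casserole (radius 25) standing on its own setter (radius 36, 8 thick; 88 high together, 106 above the bench), on the ware board. Loose. Origin: centre of the setter's underside.
- cup2: Bystander: beaker like the one in the casserole (radius 25) standing on its own setter (radius 36, 8 thick; 88 high together, 106 above the bench), on the ware board. Loose. Origin: centre of the setter's underside.
- cup3: Bystander: beaker like the one in the casserole (radius 25) standing on its own setter (radius 36, 8 thick; 88 high together, 106 above the bench), on the ware board. Loose. Origin: centre of the setter's underside.
- pot1: Bystander: small plastic colour jar, radius 26, 65 high, between the banding wheel and the ware at the rack. Origin: centre of its foot.
- pot2: Bystander: small plastic colour jar, radius 26, 65 high, between the banding wheel and the ware at the rack. Origin: centre of its foot.

How it is judged:
On the way, in this order (a step that is already met when the one before it is completed fails the run):
1. the lid is lifted clear of the casserole, held by its knob (z of lid in the frame of casserole above 0.108 m and contact force between the fingers and lid_knob above 1 N), for 0.1 s.
2. the lid is lowered onto the bat in the fingers, not dropped (held by its knob when 12 mm or less above the bat) (x of lid in the frame of bat between -0.035 and 0.035 m and y of lid in the frame of bat between -0.035 and 0.035 m and z of lid in the frame of bat between 0.03 and 0.047 m and contact force between the fingers and lid_knob above 1 N), for 0.05 s.
3. the beaker is lifted out of the casserole in the fingers (x of lid in the frame of bat between -0.035 and 0.035 m and y of lid in the frame of bat between -0.035 and 0.035 m and z of lid in the frame of bat between 0.03 and 0.04 m and angle between lid's own z axis and vertical below 0.06 rad and z of beaker in the frame of casserole above 0.1 m and contact force between the fingers and beaker above 0.5 N), for 0.1 s.
4. the beaker is lowered onto the empty setter in the fingers, not dropped (held when 12 mm or less above it) (horizontal distance between beaker and setter below 0.02 m and z of beaker in the frame of setter below 0.02 m and contact force between the fingers and beaker above 0.5 N), for 0.05 s.
At the end, for the whole second after the job is handed in: Lid flat, knob up, wholly on the plaster bat (centre within 35 mm of the bat's centre along each edge, tilt under 3.4 deg); beaker upright (4.6 deg) with its foot wholly on the empty setter (centre within 15 mm); both released and at rest; casserole upright, within 20 mm of its start (x of lid in the frame of bat between -0.035 and 0.035 m and y of lid in the frame of bat between -0.035 and 0.035 m and z of lid in the frame of bat between 0.03 and 0.04 m and angle between lid's own z axis and vertical below 0.06 rad and horizontal distance between beaker and setter below 0.015 m and z of beaker in the frame of setter between 0.004 and 0.012 m and angle between beaker's own z axis and vertical below 0.08 rad and contact force between the fingers and lid below 0.1 N and contact force between the fingers and beaker below 0.1 N and linear speed of each of lid, beaker below 0.02 m/s and distance of casserole from where it was at the start of the episode below 0.02 m and angle between casserole's own z axis and vertical below 0.1 rad); the robot touches nothing.
It fails at once if the casserole is shoved (more than 20 mm) or tipped (distance of casserole from where it was at the start of the episode above 0.02 m or angle between casserole's own z axis and vertical above 0.15 rad).
It fails at once if the rack is knocked: the robot presses on it with more than 10 N (contact force between any of the arm, the fingers and rack above 10 N).
It fails at once if other ware, or jars are moved by more than 15 mm (distance of any of cup1, cup2, cup3, jar, vase, pot1, pot2, glaze from where it was at the start of the episode above 0.015 m).
It fails at once if the robot knocks the vase or the banding wheel under it (more than 10 N) (contact force between any of the arm, the fingers and wheel above 10 N).
It also fails if it takes over 67 s, if anything falls off the work surface, if the arm or the gripper's body presses on something with over 40 N, if the wrist force passes 120 N, or if a joint passes its speed limit or range.

## Working session

There is one attempt and no reset: what is moved stays moved. The work goes in short steps, Python scripts to look and compute and a tool call to move; the robot and the scene stay as the last step left them, time stands still between calls to the robot, and variables do not carry over. Pictures are saved under pics/ and viewed, at most 10 in all, crops included, and the job is handed in when it is done.

Besides the shell and the picture viewer there is one more tool, called as name(argument=value, ...) on one line, values as JSON. carry_out: Moves the arm, as the interface text tells. Its arguments: {"type":"object","properties":{"targets":{"type":"array"},"force":{"type":"number"}},"required":["targets"]}

```bash
mkdir -p pics
python3 - <<'E'
from station import bot, imaging
import cv2, numpy as np
o=bot.get_obs(); print(o['t'],o['eef_pos'],o['tool_rot'],o['gripper_width'],bot.pinch_z)
for n in ['scene','side','wrist']:
    c=imaging.calibration(n); im=imaging.read_camera(n)
    cv2.imwrite(f'pics/{n}0.png',im[:,:,::-1]); print(n,{k:v for k,v in c.items() if k!='extrinsics'}, np.round(c['extrinsics'],3).tolist())
a=[cv2.imread(f'pics/{n}0.png') for n in ['scene','side']]
E
```

```text
0.0 [ 0.21584729 -0.63892994  0.23031729] [-9.01817448e-04  9.86757694e-01  1.62198612e-01 -2.22224288e-04] 1.0005495299007465 0.0187
scene {'fx': 384.75220173968626, 'fy': 384.75220173968626, 'cx': 275.6001478445145, 'cy': 210.43003004827023} [[0.535, 0.845, 0.005, -0.33], [-0.797, 0.502, 0.335, 0.352], [0.281, -0.183, 0.942, -1.313], [0.0, 0.0, 0.0, 1.0]]
side {'fx': 472.36007178021566, 'fy': 472.36007178021566, 'cx': 283.98450823612046, 'cy': 205.16364881041568} [[-0.976, -0.22, -0.004, 0.507], [0.143, -0.647, 0.749, -0.102], [-0.167, 0.73, 0.663, -1.165], [0.0, 0.0, 0.0, 1.0]]
wrist {'fx': 371.45276229343136, 'fy': 371.45276229343136, 'cx': 279.97993663606746, 'cy': 206.61872807854198} [[0.32, -0.947, -0.001, -0.674], [0.903, 0.305, -0.303, 0.04], [0.287, 0.096, 0.953, -0.379], [0.0, 0.0, 0.0, 1.0]]
```

View pics/scene0.png

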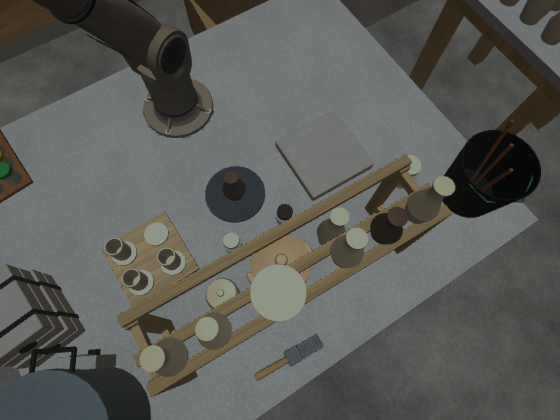

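View pics/side0.png

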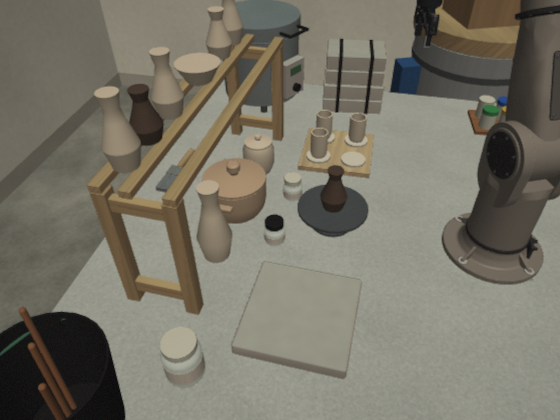

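Scene view: the rack runs from (122,320) to (410,160). The casserole stands in its middle place, with the knob at about (281,259). The bat is on the left at (324,153), and the empty setter is at (156,233). Side view: the knob is at about (233,165), the empty setter at (353,159) and the bat at (300,315).

```bash
cat > h.py <<'E'
from station import bot, imaging
import cv2, numpy as np
def ray(n,uv,c=None):
    c=c or imaging.calibration(n); E=np.array(c['extrinsics']); R,t=E[:3,:3],E[:3,3]
    d=np.array([(uv[0]-c['cx'])/c['fx'],-(uv[1]-c['cy'])/c['fy'],-1.])
    return -R.T@t, R.T@d
def plane(n,uv,z,c=None):
    o,d=ray(n,uv,c); return o+d*(z-o[2])/d[2]
def tri(uv1,uv2,n1='scene',n2='side'):
    a,d=ray(n1,uv1); b,e=ray(n2,uv2)
    s=np.linalg.lstsq(np.c_[d,-e],b-a,rcond=None)[0]; p,q=a+d*s[0],b+e*s[1]
    return (p+q)/2, np.linalg.norm(p-q)
def proj(n,p,c=None):
    c=c or imaging.calibration(n); E=np.array(c['extrinsics']); q=E[:3,:3]@np.array(p)+E[:3,3]
    return np.array([c['cx']-c['fx']*q[0]/q[2], c['cy']+c['fy']*q[1]/q[2]])
E
python3 - <<'E'
from h import *
for n,p in [('scene',[(122,320),(410,160)])]:
    for u in p: print('rack',plane(n,u,.328).round(3))
print('knob',tri((281,258),(233,163)))
print('setter',plane('scene',(156,233),.026),plane('side',(353,159),.026))
print('bat',[plane('scene',u,.035).round(3) for u in [(276,142),(333,112),(372,159),(312,197)]])
s,d=cv2.imread('pics/scene0.png'),cv2.imread('pics/side0.png')
f=lambda im,x,y,w,h:cv2.resize(im[y:y+h,x:x+w],(400,300),interpolation=cv2.INTER_CUBIC)
g=lambda im:cv2.convertScaleAbs(im,alpha=1.5,beta=10)
cv2.imwrite('pics/c0.png',g(np.vstack([np.hstack([f(s,215,195,160,120),f(d,170,120,160,120)]),np.hstack([f(s,90,195,120,90),f(d,290,100,120,90)])])))
E
```

```text
rack [ 0.622 -0.365  0.328]
rack [0.651 0.343 0.328]
knob (array([ 0.65214913, -0.00698096,  0.14631577]), np.float64(0.0015509405163491063))
setter [ 0.37126956 -0.26201604  0.026     ] [ 0.36811722 -0.25718575  0.026     ]
bat [array([0.307, 0.198, 0.035]), array([0.312, 0.417, 0.035]), array([0.519, 0.421, 0.035]), array([0.525, 0.189, 0.035])]
```

View pics/c0.png

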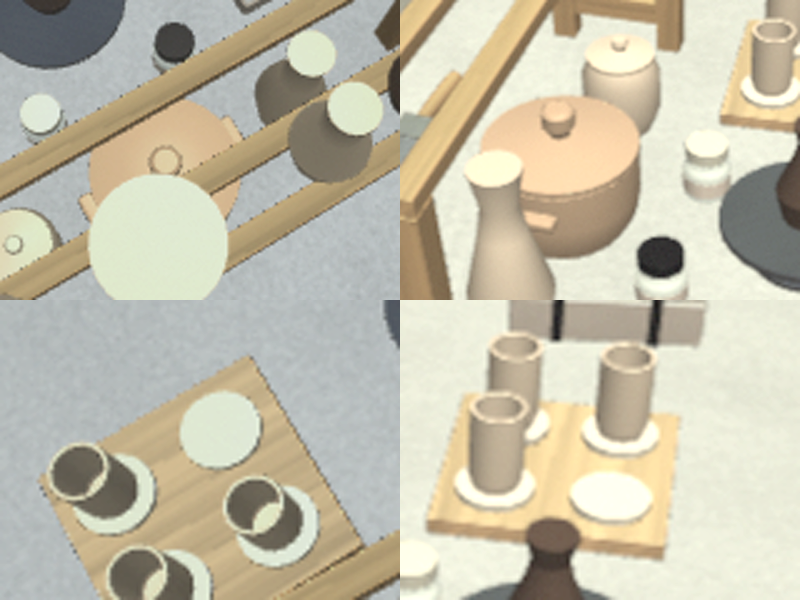

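The crops confirm the knob top at scene (281,259) and side (233,164), which puts it near (0.652, -0.007). The empty setter is at scene (156,233) and side (353,159), near (0.370, -0.260). The rack edge passes close to the knob, so I'll bring the arm into view and check its shape against the deck.

carry_out(targets=[[3.4,-2.7,-0.6,0,1],[3.4,-2.7,-0.6,0,1],[3.4,-2.7,-0.6,0,1],[3.4,-2.7,-0.6,0,1],[3.4,-2.7,-0.6,0,1],[3.4,-2.7,-0.6,0,1],[3.4,-2.7,-0.6,0,1],[3.4,-2.7,-0.6,0,1],[3.4,-2.7,-0.6,0,1],[3.4,-2.7,-0.6,0,1],[3.4,-2.7,-0.6,0,1],[3.4,-2.7,-0.6,0,1]])

```text
t: 1.35
eef_pos: [0.4994, -0.2004, 0.3035]
tool_rot: [0.0, 0.987, 0.162, -0.0]
contact_force: [0.8, -0.6, -0.5]
gripper_width: 1.001
grasp_force: 0.0
```

Run:
```python
from h import *
o=bot.get_obs(); print(o['t'],o['eef_pos'],o['tool_rot'],o['q'])
a=[imaging.read_camera(n)[:,:,::-1] for n in ['side','wrist']]
cv2.imwrite('pics/w1.png',a[1]);cv2.imwrite('pics/s1.png',a[0])
cv2.imwrite('pics/m1.png',cv2.convertScaleAbs(cv2.resize(np.hstack(a),(800,300),interpolation=cv2.INTER_AREA),alpha=1.5))
```

```text
1.35 [ 0.49937782 -0.20038203  0.30349828] [ 5.57086514e-05  9.86776711e-01  1.62085507e-01 -8.71226217e-05] [ 0.47682435  0.20157152 -0.24589308  1.77990015  0.05321562  1.16665827
 -1.03041982]
```

View pics/m1.png

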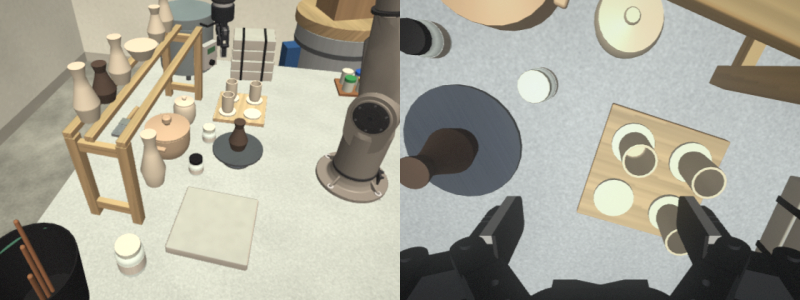

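Wrist view: wheel at (460,140), board at (650,170) with the empty setter lower left at (613,197), and the jar at (630,20). The side view shows the gripper tip at (222,40). I'll lower it in front of the rack to see the arm's shape above the tool.

carry_out(targets=[[0,0,4.4,0,1],[0,0,4.4,0,1],[0,0,4.4,0,1],[0,0,4.4,0,1],[0,0,0,0,1]])

```text
t: 1.95
eef_pos: [0.4942, -0.201, 0.122]
tool_rot: [-0.003, 0.987, 0.162, -0.005]
contact_force: [-1.1, 0.1, 0.3]
gripper_width: 0.999
grasp_force: 0.0
```

Run:
```python
from h import *
o=bot.get_obs(); print(o['t'],o['eef_pos'],o['q'])
E=np.array(imaging.calibration('wrist')['extrinsics']); print('cam',-E[:3,:3].T@E[:3,3],-E[2,:3])
a=[imaging.read_camera(n)[:,:,::-1] for n in ['side','scene']]
cv2.imwrite('pics/s2.png',a[0]);cv2.imwrite('pics/sc2.png',a[1])
print(proj('side',o['eef_pos']),proj('scene',o['eef_pos']))
cv2.imwrite('pics/m2.png',cv2.convertScaleAbs(np.hstack([cv2.resize(a[0][:315,140:560],(400,300)),cv2.resize(a[1][90:390,60:460],(400,300))]),alpha=1.5))
```

```text
1.95 [ 0.49415451 -0.20103266  0.12195009] [ 0.45716623  0.39933441 -0.23115303  1.97156816  0.12389139  0.79569345
 -1.08942389]
cam [ 0.56850902 -0.1763187   0.26403317] [-0.29693851 -0.0944122  -0.9502178 ]
[308.61572071 136.81292203] [187.01036395 248.73475277]
```

View pics/m2.png

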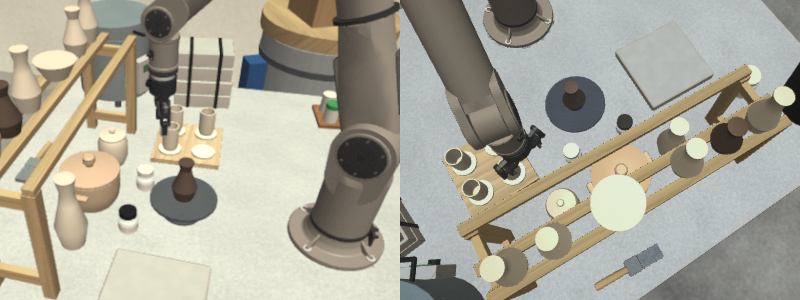

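The side view shows the wrist rising straight above the gripper at (165,22), taller than the 310 mm deck. A vertical tool can't reach the knob without hitting the rack, so it has to lean with the fingers pointing outward. Rows can't command a tilt. They do say that an out-of-reach pose is approached as far as it can be, so I'll check high up in free space whether a joint limit gives the lean, and whether it stays.

carry_out(targets=[[0,0,-4.5,6.3,1],[0,0,-4.5,6.3,1],[0,0,-4.5,6.3,1],[0,0,-4.5,0,1],[0,0,-4.5,0,1],[0,-4,-2,0,1],[0,-4,-2,0,1],[0,-4,-2,0,1],[0,-4,-2,0,1],[0,-4,-2,0,1],[0,0,0,0,1]])

```text
t: 3.15
eef_pos: [0.5001, 0.0052, 0.4592]
tool_rot: [-0.001, 1.0, 0.003, 0.005]
contact_force: [1.4, -0.2, 0.1]
gripper_width: 0.999
grasp_force: 0.0
```

```bash
cat >> h.py <<'E'
from scipy.spatial.transform import Rotation as Ro
def st():
    o=bot.get_obs(); w=o['tool_rot']; R=Ro.from_quat([w[1],w[2],w[3],w[0]]).as_matrix()
    print('t',round(o['t'],2),'p',o['eef_pos'].round(4) if hasattr(o['eef_pos'],'round') else o['eef_pos'],'q',np.round(o['q'],3),'F',np.round(o['contact_force'],1),'g',np.round(o['gripper_width'],3),o['grasp_force'])
    print('tx',R[:,0].round(3),'ty',R[:,1].round(3),'tz',R[:,2].round(3)); return o,R
E
python3 -c "from h import *;st()"
```

```text
t 3.15 p [0.5001 0.0052 0.4592] q [ 0.193  0.061 -0.345  1.6    0.02   1.473 -1.718] F [ 1.4 -0.2  0.1] g 0.999 0.0
tx [1.    0.006 0.011] ty [ 0.006 -1.    -0.002] tz [ 0.011  0.002 -1.   ]
```

carry_out(targets=[[0,0,-4.5,0,1],[0,0,-4.5,0,1],[0,0,-4.5,0,1],[0,0,-4.5,0,1],[0,0,-4.5,0,1],[0,0,-4.5,0,1],[0,0,-4.5,0,1],[0,0,0,0,1]])

```text
t: 3.95
eef_pos: [0.5029, -0.0033, 0.6556]
tool_rot: [0.003, 1.0, -0.002, 0.005]
contact_force: [-0.1, 0.7, -0.0]
gripper_width: 1.003
grasp_force: 0.0
```

```bash
python3 -c "from h import *;st()"
```

```text
t 3.95 p [ 0.5029 -0.0033  0.6556] q [-0.343  0.082  0.253  1.157 -0.015  1.895 -1.671] F [-0.1  0.7 -0. ] g 1.003 0.0
tx [ 1.    -0.004  0.011] ty [-0.004 -1.     0.005] tz [ 0.011 -0.005 -1.   ]
```

carry_out(targets=[[3,0,-4,0,1],[3,0,-4,0,1],[3,0,-4,0,1],[0,0,0,0,1]])

```text
t: 4.35
eef_pos: [0.569, -0.0063, 0.6901]
tool_rot: [-0.0, 0.999, -0.003, 0.041]
contact_force: [0.3, -0.3, -1.5]
gripper_width: 1.001
grasp_force: 0.0
```

```bash
python3 -c "from h import *;st()"
```

```text
t 4.35 p [ 0.569  -0.0063  0.6901] q [-0.484  0.209  0.543  0.962 -0.118  1.916 -1.577] F [ 0.3 -0.3 -1.5] g 1.001 0.0
tx [ 0.997 -0.007  0.082] ty [-0.006 -1.    -0.001] tz [ 0.082  0.    -0.997]
```

The lean builds up at the limit: the tool now tilts 0.08 rad outward. I'll keep pushing up and out.

carry_out(targets=[[2,0,-4.5,0,1],[2,0,-4.5,0,1],[2,0,-4.5,0,1],[2,0,-4.5,0,1],[2,0,-4.5,0,1],[2,0,-4.5,0,1],[0,0,0,0,1]])

```text
t: 5.05
eef_pos: [0.599, -0.0083, 0.7999]
tool_rot: [-0.001, 0.987, -0.004, 0.16]
contact_force: [0.2, -0.6, 1.3]
gripper_width: 1.002
grasp_force: 0.0
```

```bash
python3 -c "from h import *;st()"
```

```text
t 5.05 p [ 0.599  -0.0083  0.7999] q [-0.422  0.235  0.531  0.695 -0.152  1.916 -1.577] F [ 0.2 -0.6  1.3] g 1.002 0.0
tx [ 0.949 -0.008  0.316] ty [-0.007 -1.    -0.004] tz [ 0.316  0.001 -0.949]
```

carry_out(targets=[[2.5,0,-4.3,0,1],[2.5,0,-4.3,0,1],[2.5,0,-4.3,0,1],[2.5,0,-4.3,0,1],[2.5,0,-4.3,0,1],[2.5,0,-4.3,0,1],[2.5,0,-4.3,0,1],[0,0,0,0,1]])

```text
t: 5.85
eef_pos: [0.5822, -0.0082, 0.9285]
tool_rot: [-0.001, 0.956, -0.004, 0.292]
contact_force: [-0.5, 0.4, 0.9]
gripper_width: 1.002
grasp_force: 0.0
```

```bash
python3 -c "from h import *;st()"
```

```text
t 5.85 p [ 0.5822 -0.0082  0.9285] q [-0.421  0.231  0.614  0.431 -0.223  1.916 -1.579] F [-0.5  0.4  0.9] g 1.002 0.0
tx [ 0.829 -0.008  0.559] ty [-0.007 -1.    -0.003] tz [ 0.559 -0.001 -0.829]
```

The tilt is 0.59 rad and it holds, which is enough to reach under the deck. Next I turn half a turn in place, so the camera sits on the side away from the deck, then come down.

carry_out(targets=[[0,0,0,-8.57,1],[0,0,0,-8.57,1],[0,0,0,-8.57,1],[0,0,0,-8.57,1],[0,0,0,-8.57,1],[0,0,0,-8.57,1],[0,0,0,-8.57,1],[0,0,0,-8.57,1],[0,0,0,-8.57,1],[0,0,0,-8.57,1],[0,0,0,-8.57,1]])

```text
t: 6.95
eef_pos: [0.5853, -0.0067, 0.924]
tool_rot: [0.212, 0.652, 0.702, 0.196]
contact_force: [0.2, -0.3, 0.1]
gripper_width: 1.0
grasp_force: 0.0
```

carry_out(targets=[[0,0,0,-8.57,1],[0,0,0,-8.57,1],[0,0,0,-8.57,1],[0,0,0,-8.57,1],[0,0,0,-8.57,1],[0,0,0,-8.57,1],[0,0,0,-8.57,1],[0,0,0,-8.57,1],[0,0,0,-8.57,1],[0,0,0,-8.57,1],[0,0,0,0,1]])

```text
t: 8.05
eef_pos: [0.5852, -0.0067, 0.9242]
tool_rot: [0.288, 0.003, 0.958, 0.0]
contact_force: [0.2, -0.1, -0.4]
gripper_width: 1.003
grasp_force: 0.0
```

```bash
python3 -c "from h import *;st()"
```

```text
t 8.05 p [ 0.5852 -0.0067  0.9242] q [-0.371  0.229  0.497  0.43  -0.162  1.916  1.545] F [ 0.2 -0.1 -0.4] g 1.003 0.0
tx [-0.834  0.006 -0.552] ty [0.006 1.    0.002] tz [ 0.552 -0.002 -0.834]
```

carry_out(targets=[[2.48,0,3.75,0,1],[2.48,0,3.75,0,1],[2.48,0,3.75,0,1],[2.48,0,3.75,0,1],[2.48,0,3.75,0,1],[2.48,0,3.75,0,1],[2.48,0,3.75,0,1],[2.48,0,3.75,0,1],[2.48,0,3.75,0,1],[0,0,0,0,1]])

```text
t: 9.05
eef_pos: [0.5823, -0.0049, 0.5253]
tool_rot: [0.282, 0.007, 0.959, -0.001]
contact_force: [-0.2, -0.6, -0.2]
gripper_width: 1.003
grasp_force: 0.0
```

```bash
python3 -c "from h import *;st()"
```

```text
t 9.05 p [ 0.5823 -0.0049  0.5253] q [-0.625 -0.181  0.4    1.775  0.227  0.981  1.273] F [-0.2 -0.6 -0.2] g 1.003 0.0
tx [-0.841  0.013 -0.541] ty [0.013 1.    0.003] tz [ 0.541 -0.005 -0.841]
```

carry_out(targets=[[2.4,0,3.5,0,1],[2.4,0,3.5,0,1],[2.4,0,3.5,0,1],[2.4,0,3.5,0,1],[2.4,0,3.5,0,1],[2.4,0,3.5,0,1],[0,0,0,0,1]])

```text
t: 9.75
eef_pos: [0.5823, -0.0032, 0.2783]
tool_rot: [0.287, 0.006, 0.958, -0.0]
contact_force: [-0.4, -0.1, 0.4]
gripper_width: 1.002
grasp_force: 0.0
```

Run:
```python
from h import *
st(); c=imaging.calibration('wrist')
a=[imaging.read_camera(n)[:,:,::-1] for n in ['side','wrist','scene']]
for n,i in zip('swc',a): cv2.imwrite(f'pics/{n}3.png',i)
print('knob pred wrist',proj('wrist',[.652,-.007,.1465],c))
cv2.imwrite('pics/m3.png',cv2.convertScaleAbs(np.hstack([a[0][0:300,130:430],cv2.resize(a[1],(400,300))]),alpha=1.5))
```

```text
t 9.75 p [ 0.5823 -0.0032  0.2783] q [-0.599  0.005  0.458  2.194  0.219  0.375  1.235] F [-0.4 -0.1  0.4] g 1.002 0.0
tx [-0.836  0.012 -0.549] ty [0.012 1.    0.003] tz [ 0.549 -0.004 -0.836]
knob pred wrist [275.61773601 171.91352321]
```

View pics/m3.png

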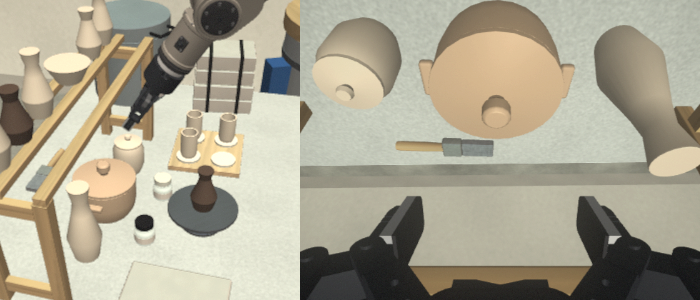

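The side view shows the leaned gripper at the deck's front edge, clear of it. In the wrist view the knob is near (276,154) full scale, with the pot centred in y. I'll zoom in on the knob to refine its position.

Run:
```python
import cv2,numpy as np
w=cv2.imread('pics/w3.png'); s=cv2.imread('pics/s3.png')
a=cv2.resize(w[120:200,220:330],(440,320),interpolation=cv2.INTER_CUBIC)
b=cv2.resize(s[140:220,190:280],(360,320),interpolation=cv2.INTER_CUBIC)
cv2.imwrite('pics/c3.png',cv2.convertScaleAbs(np.hstack([a,b]),alpha=1.5))
```

```text
(no output)
```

View pics/c3.png

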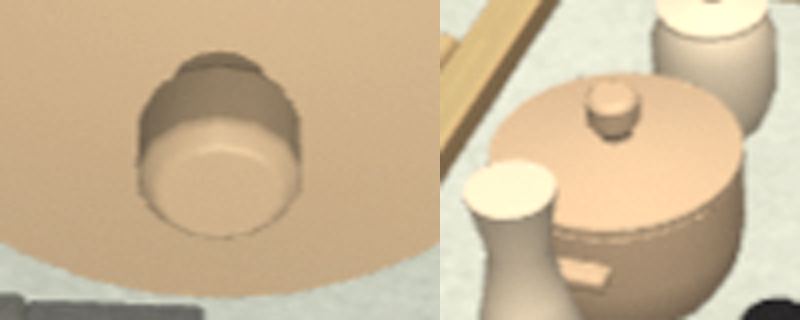

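The wrist crop shows the knob's top disc centred at (275.5,167.8). The side crop puts its top at (233,164).

Run:
```python
from h import *
o,R=st()
k=plane('wrist',(275.3,167.8),.1465); print(k,plane('wrist',(274.9,164.5),.1425),tri((281,259.2),(233,163.8)))
K=np.array([.6525,-.007,.136]); G=K+[.003,0,0]; T=G+.0187*R[:,2]
print('target',T,'tool shift cm',(R.T@(T-o['eef_pos'])*100).round(2))
```

```text
t 9.9 p [ 0.5863 -0.0027  0.2856] q [-5.990e-01 -1.000e-03  4.580e-01  2.186e+00  2.200e-01  3.760e-01
  1.236e+00] F [0.5 0.5 0.1] g 1.003 0.0
tx [-0.829  0.013 -0.559] ty [0.011 1.    0.007] tz [ 0.559 -0.001 -0.829]
[ 0.66123967 -0.00639776  0.1465    ] [ 0.66144448 -0.00674076  0.1425    ] (array([ 0.65353707, -0.00840246,  0.14242515]), np.float64(0.0027971647942132446))
target [ 0.66595751 -0.00701584  0.12049742] tool shift cm [ 2.63 -0.45 18.14]
```

Run:
```python
from h import *
w0=cv2.imread('pics/w3.png'); c=imaging.calibration('wrist'); w=imaging.read_camera('wrist')[:,:,::-1].copy(); cv2.imwrite('pics/w4.png',w)
m=cv2.matchTemplate(w,w0[128:184,248:302],cv2.TM_CCOEFF_NORMED); _,s,_,p=cv2.minMaxLoc(m); d=np.array(p)-[248,128]; print(s,d)
for off in ([0,0],[0,2],[0,-2]): print(plane('wrist',np.array([275.3,167.8])+d+off,.1465,c))
o,R=st()
# lid rim far/near/left/right extremes in wrist image via colour mask
```

```text
0.9928340315818787 [-1 -6]
[ 0.65431598 -0.00705549  0.1465    ]
[ 0.6565915 -0.0071095  0.1465   ]
[ 0.65206728 -0.00700213  0.1465    ]
t 9.95 p [ 0.5864 -0.0027  0.2859] q [-5.990e-01 -2.000e-03  4.580e-01  2.186e+00  2.200e-01  3.760e-01
  1.236e+00] F [-0.1 -0.1  0.7] g 0.999 0.0
tx [-0.828  0.013 -0.56 ] ty [0.011 1.    0.007] tz [ 0.56  -0.    -0.829]
```

carry_out(targets=[[2.6,-0.4,0,0,1],[0,0,3,0,1],[0,0,3,0,1],[0,0,3,0,1],[0,0,3,0,1],[0,0,1,0,1],[0,0,0,0,1],[0,0,0,0,1]])

```text
t: 10.75
eef_pos: [0.6155, -0.012, 0.188]
tool_rot: [0.287, 0.005, 0.958, -0.009]
contact_force: [0.2, 0.2, 0.4]
gripper_width: 1.001
grasp_force: 0.0
```

```bash
cat >> h.py <<'E'
def to(T):
    o,R=st(); print('shift cm',(R.T@(np.array(T)-o['eef_pos'])*100).round(2))
E
python3 -c "from h import *;to([.667,-.007,.1205])"
```

```text
t 10.75 p [ 0.6155 -0.012   0.188 ] q [-0.141  0.221  0.011  2.199  0.559  0.171  0.904] F [0.2 0.2 0.4] g 1.001 0.0
tx [-0.835  0.004 -0.55 ] ty [ 0.015  1.    -0.015] tz [ 0.55  -0.021 -0.835]
shift cm [-0.58  0.68  8.46]
```

Joint 6 is near its lower limit (0.17), so I'll continue in small steps and watch the tilt.

carry_out(targets=[[-0.3,0.3,1.5,0,1],[-0.3,0.3,1.5,0,1],[0,0,1,0,1],[0,0,0,0,1]])

```text
t: 11.15
eef_pos: [0.6418, -0.0062, 0.1561]
tool_rot: [0.286, 0.004, 0.958, -0.01]
contact_force: [-0.1, -0.2, -0.6]
gripper_width: 0.996
grasp_force: 0.0
```

Run:
```python
from h import *
to([.667,-.007,.1205])
s=cv2.imread('pics/scene0.png')
# front edge of rack: sample front slat edge by brown mask along columns
for e in [(150,300),(200,270),(250,245),(350,188),(390,166)]:
    col=s[e[1]-25:e[1]+25,e[0]].astype(int); m=(col[:,2]-col[:,0])>30; r=np.where(m)[0]+e[1]-25; print(e[0],r.min(),r.max(),plane('scene',(e[0],r.min()),.328).round(3),plane('scene',(e[0],r.max()),.328).round(3))
```

```text
t 11.15 p [ 0.6418 -0.0062  0.1561] q [ 0.     0.321 -0.159  2.156  1.004  0.172  0.472] F [-0.1 -0.2 -0.6] g 0.996 0.0
tx [-0.836  0.002 -0.548] ty [ 0.013  1.    -0.016] tz [ 0.548 -0.021 -0.836]
shift cm [-0.15  0.02  4.36]
150 291 310 [ 0.601 -0.293  0.328] [ 0.634 -0.309  0.328]
200 269 281 [ 0.615 -0.186  0.328] [ 0.637 -0.197  0.328]
250 241 253 [ 0.619 -0.067  0.328] [ 0.641 -0.081  0.328]
350 185 196 [0.628 0.189 0.328] [0.649 0.173 0.328]
390 163 174 [0.632 0.299 0.328] [0.654 0.282 0.328]
```

carry_out(targets=[[-0.1,0,1.3,0,1],[0,0,1.3,0,1],[0,0,1.2,0,1],[0,0,0,0,1]])

```text
t: 11.55
eef_pos: [0.663, -0.0073, 0.1245]
tool_rot: [0.286, 0.004, 0.958, -0.01]
contact_force: [0.3, 0.1, -0.1]
gripper_width: 0.998
grasp_force: 0.0
```

```bash
python3 -c "from h import *;to([.667,-.007,.1205])"
```

```text
t 11.55 p [ 0.663  -0.0073  0.1245] q [ 0.042  0.407 -0.204  2.125  1.343  0.173  0.151] F [ 0.3  0.1 -0.1] g 0.998 0.0
tx [-0.837  0.002 -0.548] ty [ 0.013  1.    -0.017] tz [ 0.547 -0.022 -0.837]
shift cm [-0.11  0.04  0.56]
```

carry_out(targets=[[0,0,0.4,0,1],[0,0,0,0,-1],[0,0,0,0,-1],[0,0,0,0,-1],[0,0,0,0,-1],[0,0,0,0,-1],[0,0,0,0,-1],[0,0,0,0,-1]], force=45)

```text
t: 12.35
eef_pos: [0.665, -0.0075, 0.1217]
tool_rot: [0.286, 0.004, 0.958, -0.01]
contact_force: [-3.7, -0.4, 5.6]
gripper_width: 0.376
grasp_force: 44.6
```

```bash
python3 -c "from h import *;to([.667,-.007,.1205])"
```

```text
t 12.35 p [ 0.665  -0.0075  0.1217] q [ 0.046  0.415 -0.207  2.122  1.378  0.173  0.118] F [-3.7 -0.4  5.6] g 0.376 44.58745622796414
tx [-0.836  0.003 -0.548] ty [ 0.014  1.    -0.016] tz [ 0.548 -0.021 -0.836]
shift cm [-0.1   0.06  0.21]
```

The grip is 44.6 N on about 32 mm, so the knob is held. Now I lift straight up.

carry_out(targets=[[-0.3,0,-0.45,0,-1],[-0.4,0,-0.6,0,-1],[-0.4,0,-0.6,0,-1],[0,0,0,0,-1]])

```text
t: 12.75
eef_pos: [0.6647, -0.0072, 0.1409]
tool_rot: [0.285, 0.005, 0.958, -0.009]
contact_force: [-0.1, -0.5, -4.8]
gripper_width: 0.377
grasp_force: 45.1
```

```bash
python3 -c "from h import *;to([.6,-.007,.25])"
```

```text
t 12.75 p [ 0.6647 -0.0072  0.1409] q [ 0.11   0.388 -0.283  2.107  1.176  0.209  0.328] F [-0.1 -0.5 -4.8] g 0.377 45.07490001618862
tx [-0.837  0.003 -0.547] ty [ 0.014  1.    -0.015] tz [ 0.547 -0.021 -0.837]
shift cm [ -0.55  -0.24 -12.67]
```

carry_out(targets=[[0,0,-1.5,0,-1],[0,0,-2.5,0,-1],[0,0,-2.5,0,-1],[0,0,-2.5,0,-1],[0,0,-2,0,-1],[0,0,-1,0,-1],[0,0,0,0,-1]])

```text
t: 13.45
eef_pos: [0.5987, -0.0051, 0.2416]
tool_rot: [0.286, 0.005, 0.958, -0.01]
contact_force: [0.5, 0.9, -4.0]
gripper_width: 0.375
grasp_force: 45.7
```

Run:
```python
from h import *
to([.515,.0,.26])
print(o:=None, plane('scene',(232,178),.171), plane('side',(336,172),.171))
a=[imaging.read_camera(n)[:,:,::-1] for n in ['side','wrist','scene']]
for n,i in zip('swc',a): cv2.imwrite(f'pics/{n}5.png',i)
cv2.imwrite('pics/m5.png',cv2.convertScaleAbs(np.hstack([a[0][0:300,130:430],cv2.resize(a[1],(400,300))]),alpha=1.5))
```

```text
t 13.45 p [ 0.5987 -0.0051  0.2416] q [ 0.423  0.157 -0.62   2.146  0.62   0.353  0.867] F [ 0.5  0.9 -4. ] g 0.375 45.68510224620695
tx [-0.837  0.003 -0.548] ty [ 0.015  1.    -0.017] tz [ 0.548 -0.022 -0.836]
shift cm [ 6.    0.36 -6.13]
None [ 0.40180936 -0.00357793  0.171     ] [0.39187483 0.00613476 0.171     ]
```

View pics/m5.png

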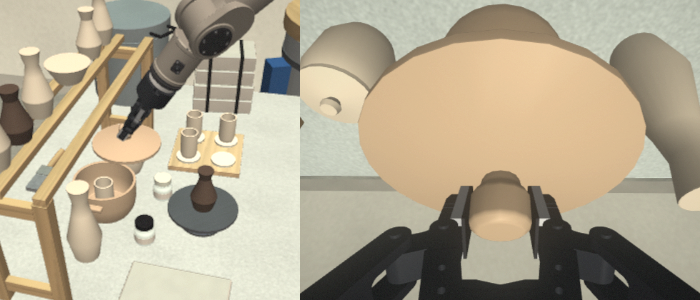

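Side view: the lid hangs level in the fingers at (125,140), and the open casserole shows the beaker at (103,188). I'll carry the lid in front of the vase and over to the bat.

carry_out(targets=[[2,0.1,-2,0,-1],[2,0.1,-2,0,-1],[2,0.1,-2,0,-1],[0.9,3.8,-0.7,0,-1],[0.9,3.8,-0.7,0,-1],[0.9,3.8,-0.7,0,-1],[0.9,3.8,-0.7,0,-1],[0.9,3.8,-0.7,0,-1],[0.9,3.8,-0.7,0,-1],[0.9,3.8,-0.7,0,-1],[0,0,0,0,-1]])

```text
t: 14.7
eef_pos: [0.4384, 0.2748, 0.261]
tool_rot: [0.285, 0.0, 0.959, -0.004]
contact_force: [0.3, 1.0, -3.9]
gripper_width: 0.372
grasp_force: 46.7
```

```bash
python3 -c "from h import *;to([.4275,.306,.11])"
```

```text
t 14.7 p [0.4384 0.2748 0.261 ] q [ 0.185  0.134 -1.202  2.176  0.91   0.805 -0.043] F [ 0.3  1.  -3.9] g 0.372 46.65833016195393
tx [-0.838 -0.002 -0.546] ty [ 0.003  1.    -0.008] tz [ 0.546 -0.008 -0.838]
shift cm [ 9.14  3.24 12.03]
```

carry_out(targets=[[1.8,0.65,2.4,0,-1],[1.8,0.65,2.4,0,-1],[1.8,0.65,2.4,0,-1],[1.8,0.65,2.4,0,-1],[1.8,0.65,2.4,0,-1],[0,0,0,0,-1]])

```text
t: 15.3
eef_pos: [0.4289, 0.2968, 0.1056]
tool_rot: [0.281, 0.003, 0.96, -0.011]
contact_force: [0.3, -1.2, -4.1]
gripper_width: 0.379
grasp_force: 46.8
```

Run:
```python
from h import *
to([.4275,.306,.07])
s=cv2.imread('pics/scene0.png'); hsv=cv2.cvtColor(s,cv2.COLOR_BGR2HSV)
e=cv2.Canny(s,20,60)[95:205,265:385]
d=cv2.imread('pics/side0.png')
for n,u,z in [('side',(257,265),.035),('side',(361,277),.035),('side',(345,365),.035),('side',(237,348),.035)]: print(plane(n,u,z).round(3))
```

```text
t 15.3 p [0.4289 0.2968 0.1056] q [-0.179  0.518 -1.009  2.289  1.431  0.946 -0.652] F [ 0.3 -1.2 -4.1] g 0.379 46.769256011830294
tx [-0.842 -0.    -0.54 ] ty [ 0.011  1.    -0.019] tz [ 0.54  -0.022 -0.842]
shift cm [2.04 0.99 2.9 ]
[0.535 0.212 0.035]
[0.3   0.196 0.035]
[0.308 0.416 0.035]
[0.517 0.426 0.035]
```

carry_out(targets=[[0.65,0.3,1.0,0,-1],[0.65,0.3,1.0,0,-1],[0.45,0.2,0.7,0,-1],[0.16,0,0.25,0,-1],[0,0,0,0,-1]])

```text
t: 15.8
eef_pos: [0.4316, 0.3045, 0.0755]
tool_rot: [0.285, 0.004, 0.958, -0.01]
contact_force: [0.1, -0.1, -4.9]
gripper_width: 0.375
grasp_force: 46.8
```

```bash
python3 -c "from h import *;to([.4275,.306,.066])"
```

```text
t 15.8 p [0.4316 0.3045 0.0755] q [-0.233  0.599 -0.968  2.291  1.527  0.982 -0.75 ] F [ 0.1 -0.1 -4.9] g 0.375 46.771295022408594
tx [-0.837  0.003 -0.547] ty [ 0.014  1.    -0.016] tz [ 0.547 -0.021 -0.837]
shift cm [0.86 0.16 0.57]
```

carry_out(targets=[[0.22,0,0.34,0,-1],[0.16,0,0.25,0,-1],[0,0,0,0,-1]])

```text
t: 16.1
eef_pos: [0.4315, 0.3043, 0.0682]
tool_rot: [0.285, 0.004, 0.958, -0.01]
contact_force: [-0.2, 0.9, -3.5]
gripper_width: 0.374
grasp_force: 46.8
```

carry_out(targets=[[0.11,0,0.17,0,-1],[0,0,0,0,-1]])

```text
t: 16.3
eef_pos: [0.4314, 0.3045, 0.0662]
tool_rot: [0.285, 0.004, 0.958, -0.009]
contact_force: [0.7, -0.4, -4.2]
gripper_width: 0.373
grasp_force: 46.8
```

carry_out(targets=[[0.08,0,0.13,0,-1],[0,0,0,0,-1]])

```text
t: 16.5
eef_pos: [0.4316, 0.3047, 0.0657]
tool_rot: [0.287, 0.004, 0.958, -0.01]
contact_force: [-4.4, -2.6, 7.4]
gripper_width: 0.375
grasp_force: 48.0
```

carry_out(targets=[[0.08,0,0.13,0,-1],[0,0,0,0,-1]])

```text
t: 16.7
eef_pos: [0.4317, 0.3046, 0.0656]
tool_rot: [0.288, 0.004, 0.958, -0.01]
contact_force: [-11.4, -7.4, 24.1]
gripper_width: 0.373
grasp_force: 49.8
```

The lid is down with contact at 0.066. I'll ease off, release and withdraw.

carry_out(targets=[[-0.08,0,-0.13,0,-1],[0,0,0,0,-1],[0,0,0,0,0.2],[0,0,0,0,0.6],[0,0,0,0,1],[0,0,0,0,1],[0,0,-1.5,0,1],[0,0,-3,0,1],[0,0,-4,0,1],[0,0,-4,0,1],[0,0,-4,0,1],[0,0,0,0,1]])

```text
t: 17.9
eef_pos: [0.34, 0.311, 0.2072]
tool_rot: [0.289, 0.003, 0.957, -0.007]
contact_force: [0.7, -0.3, -0.8]
gripper_width: 0.998
grasp_force: 0.0
```

Run:
```python
from h import *
to([.515,0,.26])
a=[imaging.read_camera(n)[:,:,::-1] for n in ['side','wrist','scene']]
for n,i in zip('swc',a): cv2.imwrite(f'pics/{n}6.png',i)
s=a[0];w=a[2]
f=lambda im,x,y,ww,h,W,H:cv2.resize(im[y:y+h,x:x+ww],(W,H),interpolation=cv2.INTER_CUBIC)
cv2.imwrite('pics/m6.png',cv2.convertScaleAbs(np.vstack([np.hstack([f(s,190,140,100,75,400,300),f(w,240,220,100,75,400,300)]),np.hstack([f(s,200,230,200,150,400,300),f(w,260,90,140,105,400,300)])]),alpha=1.5))
```

```text
t 17.9 p [0.34   0.311  0.2072] q [-0.115  0.224 -1.236  2.289  1.041  0.956 -0.478] F [ 0.7 -0.3 -0.8] g 0.998 0.0
tx [-0.833  0.002 -0.553] ty [ 0.009  1.    -0.011] tz [ 0.553 -0.014 -0.833]
shift cm [-17.54 -30.99   5.73]
```

View pics/m6.png

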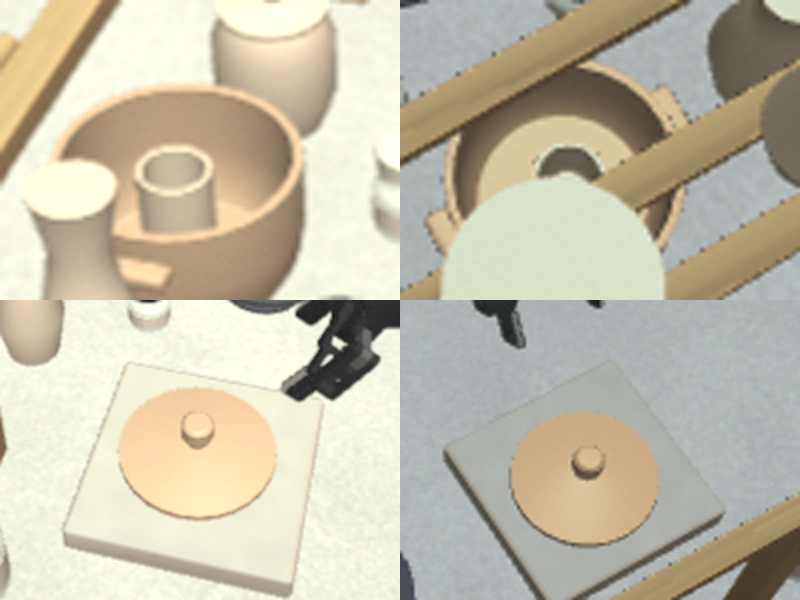

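The lid lies flat and central on the bat. In the side crop the beaker's rim is centred at (173,171), which is (233.4,182.8) in the picture.

Run:
```python
from h import *
b=plane('side',(233.4,182.8),.088); print('beaker',b)
print('pot rim c', plane('side',(190+176/4,140+162/4),.096))
print('scene beaker rim pred',proj('scene',b),'crop',(proj('scene',b)-[240,220])*4+[400,0])
for dx in (.025,): print([((proj('scene',b+np.array(v))-[240,220])*4+[400,0]).round(0) for v in ([-.025,0,0],[0,.025,0],[0,-.025,0])])
```

```text
beaker [ 6.52826501e-01 -4.70253499e-04  8.80000000e-02]
pot rim c [ 6.50575606e-01 -4.00163679e-04  9.60000000e-02]
scene beaker rim pred [282.52135056 261.48449963] crop [570.08540225 165.93799852]
[array([550., 135.]), array([601., 147.]), array([539., 185.])]
```

carry_out(targets=[[-1,0,-4,0,1],[-2.5,-3.5,0.5,0,1],[-2.5,-3.5,0.5,0,1],[-2.5,-3.5,0.5,0,1],[-2.5,-3.5,0.5,0,1],[-2.5,-3.5,0.5,0,1],[-2.5,-3.5,0.5,0,1],[-2.5,-3.5,0.5,0,1],[-2.5,-3.5,0.5,0,1],[0,0,0,0,1]])

```text
t: 19.05
eef_pos: [0.5116, 0.0266, 0.3185]
tool_rot: [0.282, 0.009, 0.959, -0.011]
contact_force: [-0.3, 0.6, 0.8]
gripper_width: 1.002
grasp_force: 0.0
```

```bash
python3 -c "from h import *;to([.56,-.004,.29])"
```

```text
t 19.05 p [0.5116 0.0266 0.3185] q [ 0.198 -0.132 -0.433  2.206  0.211  0.513  1.15 ] F [-0.3  0.6  0.8] g 1.002 0.0
tx [-0.84   0.01  -0.542] ty [ 0.023  1.    -0.016] tz [ 0.542 -0.026 -0.84 ]
shift cm [-2.55 -2.9   5.1 ]
```

carry_out(targets=[[-1.2,-1.5,2.5,0,1],[-1.2,-1.4,2.5,0,1],[0,0,0,0,1],[0,0,0,0,1]])

```text
t: 19.45
eef_pos: [0.5557, 0.0024, 0.2887]
tool_rot: [0.282, 0.004, 0.959, -0.01]
contact_force: [-0.4, -0.0, -0.5]
gripper_width: 1.001
grasp_force: 0.0
```

Run:
```python
from h import *
o,R=st(); c=imaging.calibration('wrist'); w=imaging.read_camera('wrist')[:,:,::-1].copy(); cv2.imwrite('pics/w7.png',w)
p=proj('wrist',[.653,-.004,.088],c); print('pred',p)
x,y=int(p[0])-75,int(p[1])-56
v=cv2.convertScaleAbs(cv2.resize(w[y:y+113,x:x+150],(600,452),interpolation=cv2.INTER_CUBIC),alpha=1.5)
cv2.imwrite('pics/m7.png',v); print(x,y)
```

```text
t 19.45 p [0.5557 0.0024 0.2887] q [ 0.231 -0.009 -0.412  2.175  0.281  0.43   1.157] F [-0.4 -0.  -0.5] g 1.001 0.0
tx [-0.841  0.003 -0.54 ] ty [ 0.014  1.    -0.017] tz [ 0.54  -0.022 -0.841]
pred [278.34130166 143.31654966]
203 87
```

View pics/m7.png

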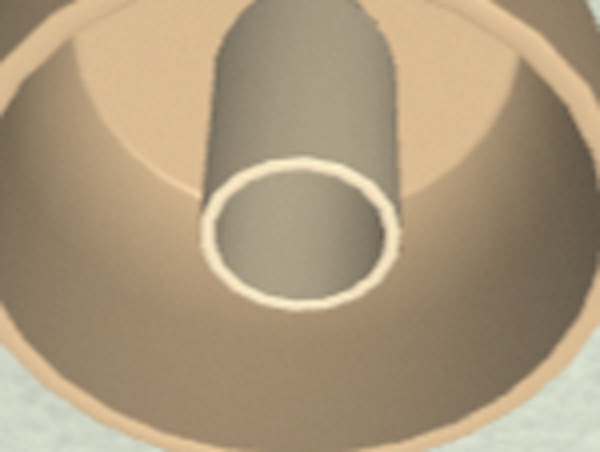

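The beaker's rim in the wrist crop is centred at (301,233), which gives a beaker position of about (0.655, -0.004). I'll go down along the tool axis in stages.

carry_out(targets=[[3,-0.1,0,0,1],[0,0,2.5,0,1],[0,0,2.5,0,1],[0,0,2.5,0,1],[0,0,2.5,0,1],[0,0,2,0,1],[0,0,0,0,1],[0,0,0,0,1]])

```text
t: 20.3
eef_pos: [0.5962, -0.0001, 0.1748]
tool_rot: [0.284, 0.003, 0.959, -0.01]
contact_force: [0.1, 0.2, 0.4]
gripper_width: 1.003
grasp_force: 0.0
```

```bash
python3 -c "from h import *;to([.6694,-.0046,.0545])"
```

```text
t 20.3 p [ 5.962e-01 -1.000e-04  1.748e-01] q [ 0.066  0.229 -0.259  2.231  0.963  0.209  0.492] F [0.1 0.2 0.4] g 1.003 0.0
tx [-0.839  0.001 -0.544] ty [ 0.012  1.    -0.017] tz [ 0.544 -0.021 -0.839]
shift cm [ 0.4  -0.15 14.08]
```

carry_out(targets=[[0.3,-0.1,2,0,1],[0.1,0,2,0,1],[0,0,2,0,1],[0,0,2,0,1],[0,0,0,0,1]])

```text
t: 20.8
eef_pos: [0.6371, -0.0037, 0.1052]
tool_rot: [0.284, 0.004, 0.959, -0.01]
contact_force: [-0.8, -0.3, 0.6]
gripper_width: 0.998
grasp_force: 0.0
```

```bash
python3 -c "from h import *;to([.6694,-.0046,.0545])"
```

```text
t 20.8 p [ 0.6371 -0.0037  0.1052] q [ 0.066  0.415 -0.248  2.187  1.695  0.194 -0.21 ] F [-0.8 -0.3  0.6] g 0.998 0.0
tx [-0.839  0.002 -0.545] ty [ 0.014  1.    -0.017] tz [ 0.545 -0.022 -0.838]
shift cm [0.05 0.04 6.01]
```

carry_out(targets=[[0,0,1.5,0,1],[0,0,1.5,0,1],[0,0,1.5,0,1],[0,0,0,0,1]])

```text
t: 21.2
eef_pos: [0.6614, -0.0051, 0.0681]
tool_rot: [0.284, 0.005, 0.959, -0.01]
contact_force: [-0.7, 1.0, 0.9]
gripper_width: 1.0
grasp_force: 0.0
```

```bash
python3 -c "from h import *;to([.6694,-.0046,.0545])"
```

```text
t 21.2 p [ 0.6614 -0.0051  0.0681] q [ 0.145  0.525 -0.338  2.14   1.892  0.257 -0.369] F [-0.7  1.   0.9] g 1.0 0.0
tx [-0.839  0.003 -0.545] ty [ 0.015  1.    -0.017] tz [ 0.545 -0.022 -0.838]
shift cm [0.07 0.08 1.58]
```

carry_out(targets=[[0,0,0.8,0,1],[0.05,0.1,0.7,0,1],[0,0,0,0,1],[0,0,0,0,-1],[0,0,0,0,-1],[0,0,0,0,-1],[0,0,0,0,-1],[0,0,0,0,-1],[0,0,0,0,-1]], force=25)

```text
t: 22.1
eef_pos: [0.6697, -0.0038, 0.0556]
tool_rot: [0.285, 0.004, 0.959, -0.01]
contact_force: [-0.5, 0.3, 5.8]
gripper_width: 0.576
grasp_force: 25.0
```

```bash
python3 -c "from h import *;to([.6694,-.0046,.0545])"
```

```text
t 22.1 p [ 0.6697 -0.0038  0.0556] q [ 0.161  0.561 -0.36   2.124  1.94   0.279 -0.404] F [-0.5  0.3  5.8] g 0.576 25.01583014316566
tx [-0.838  0.002 -0.546] ty [ 0.013  1.    -0.017] tz [ 0.546 -0.022 -0.838]
shift cm [ 0.09 -0.07  0.08]
```

The grip is 25 N at 49 mm, which matches the beaker. I lift straight up, then up and forward inside the pot to stay clear of the deck.

carry_out(targets=[[-0.4,0,-0.6,0,-1],[-0.55,0,-0.85,0,-1],[-0.55,0,-0.85,0,-1],[0,0,0,0,-1]])

```text
t: 22.5
eef_pos: [0.6694, -0.0035, 0.0832]
tool_rot: [0.285, 0.004, 0.959, -0.01]
contact_force: [1.1, 0.2, -0.8]
gripper_width: 0.577
grasp_force: 26.0
```

```bash
python3 -c "from h import *;to([.6447,-.0046,.16])"
```

```text
t 22.5 p [ 0.6694 -0.0035  0.0832] q [ 0.093  0.497 -0.276  2.122  1.763  0.218 -0.254] F [ 1.1  0.2 -0.8] g 0.577 25.957655923584753
tx [-0.838  0.002 -0.546] ty [ 0.013  1.    -0.018] tz [ 0.546 -0.022 -0.838]
shift cm [-2.12 -0.28 -7.78]
```

carry_out(targets=[[-0.42,0,-1.55,0,-1],[-0.42,0,-1.55,0,-1],[-0.42,0,-1.55,0,-1],[-0.42,0,-1.55,0,-1],[-0.42,0,-1.55,0,-1],[0,0,0,0,-1]])

```text
t: 23.1
eef_pos: [0.6446, -0.0021, 0.1597]
tool_rot: [0.285, 0.004, 0.959, -0.01]
contact_force: [0.2, -0.7, -0.5]
gripper_width: 0.577
grasp_force: 26.2
```

```bash
python3 -c "from h import *;to([.515,-.02,.26])"
```

```text
t 23.1 p [ 0.6446 -0.0021  0.1597] q [ 0.153  0.334 -0.348  2.135  1.087  0.241  0.406] F [ 0.2 -0.7 -0.5] g 0.577 26.217834831459186
tx [-0.838  0.002 -0.546] ty [ 0.014  1.    -0.017] tz [ 0.546 -0.022 -0.838]
shift cm [  5.38  -2.15 -15.43]
```

The beaker is out at foot height 0.11 m. Before I carry it to the setter, which is close to the robot, I'll fit the arm's geometry from the recorded states and check whether that pose can be reached.

```bash
cat > kin.py <<'E'
import numpy as np
from scipy.optimize import least_squares
from scipy.spatial.transform import Rotation as Ro
D=[([1.137,.477,.022,1.555,-.011,1.109,-.083],[.2158,-.6389,.2303],[0,0,-1]),
([.4768,.2016,-.2459,1.7799,.0532,1.1667,-1.0304],[.4994,-.2004,.3035],[0,0,-1]),
([-.343,.082,.253,1.157,-.015,1.895,-1.671],[.5029,-.0033,.6556],[.011,-.005,-1]),
([-.421,.231,.614,.431,-.223,1.916,-1.579],[.5822,-.0082,.9285],[.559,-.001,-.829]),
([-.599,-.002,.458,2.186,.22,.376,1.236],[.5864,-.0027,.2859],[.56,0,-.829]),
([.046,.415,-.207,2.122,1.378,.173,.118],[.665,-.0075,.1217],[.548,-.021,-.836]),
([.185,.134,-1.202,2.176,.91,.805,-.043],[.4384,.2748,.261],[.546,-.008,-.838]),
([-.233,.599,-.968,2.291,1.527,.982,-.75],[.4316,.3045,.0755],[.547,-.021,-.837]),
([-.115,.224,-1.236,2.289,1.041,.956,-.478],[.34,.311,.2072],[.553,-.014,-.833]),
([.161,.561,-.36,2.124,1.94,.279,-.404],[.6697,-.0038,.0556],[.546,-.022,-.838])]
def fk(q,p,s=(-1,1,-1,1,-1,1)):
    H,L1,L2,T,b,ex,wx,o2,o4,o6,sx,o3,o5=p
    R=Ro.from_euler('z',b+s[0]*q[0]).as_matrix(); x=np.array([0,0,H])+R@[sx,0,0]
    R=R@Ro.from_euler('yz',[s[1]*q[1]+o2,s[2]*q[2]+o3]).as_matrix(); x=x+R@[ex,0,L1]
    R=R@Ro.from_euler('yz',[s[3]*q[3]+o4,s[4]*q[4]+o5]).as_matrix(); x=x+R@[-ex*0,0,L2]
    w=x.copy(); R=R@Ro.from_euler('y',s[5]*q[5]+o6).as_matrix(); x=x+R@[wx,0,T]
    return x,R[:,2],w
E
python3 - <<'E'
from kin import *
import itertools
best=None
for s3,s5 in itertools.product((-1,1),(-1,1)):
    s=(-1,1,s3,1,s5,1)
    f=lambda p:np.concatenate([np.r_[fk(q,p,s)[0]-x,.3*(fk(q,p,s)[1]-z)] for q,x,z in D])
    r=least_squares(f,[.27,.55,.466,.33,-.09]+[0]*8)
    print(s3,s5,np.sqrt(np.mean(r.fun**2)),np.abs(r.fun).max(),r.x.round(4))
    if best is None or r.cost<best[0]: best=(r.cost,s,r.x)
np.savez('kin.npz',s=best[1],p=best[2])
E
```

```text
-1 -1 0.06827245628882178 0.231619378797288 [ 0.0926  0.4898  0.4282  0.0953 -0.725   0.569   0.2159 -0.5025  0.5422
 -0.272   0.1096  0.5209  1.6284]
-1 1 0.03725235195852837 0.13819265509405612 [ 0.222   0.2515  0.4744  0.1745 -0.6277  0.4213  0.0991 -0.9322  0.9157
 -0.0616  0.1012  0.6645  0.0706]
1 -1 0.08404659152743442 0.20496445188024978 [-0.4805  0.927   0.4653 -0.1625  0.1145  0.0302  0.129  -0.7063  0.5792
  0.1249  0.709  -0.033  -0.4697]
1 1 0.08716445689988679 0.2722321927568822 [-0.3796  1.2532  0.4786  0.1877  0.1736  0.0296  0.3115 -0.3888  0.4857
 -0.4347  0.5028  0.4076 -1.8474]
```

The kinematic fit isn't good enough to rely on, so I'll go above the setter and watch the tilt directly.

carry_out(targets=[[1.35,-0.5,-3.8,0,-1],[1.35,-0.5,-3.8,0,-1],[1.35,-0.5,-3.8,0,-1],[1.35,-0.5,-3.8,0,-1],[1.9,-3.3,-0.3,0,-1],[1.9,-3.3,-0.3,0,-1],[1.9,-3.3,-0.3,0,-1],[1.9,-3.3,-0.3,0,-1],[0,0,0,0,-1]])

```text
t: 24.0
eef_pos: [0.4715, -0.1169, 0.2238]
tool_rot: [0.278, 0.006, 0.961, -0.01]
contact_force: [1.1, -0.2, -0.4]
gripper_width: 0.578
grasp_force: 26.6
```

```bash
python3 -c "from h import *;to([.39,-.255,.21])"
```

```text
t 24.0 p [ 0.4715 -0.1169  0.2238] q [ 0.652 -0.029 -0.477  2.365 -0.332  0.255  2.027] F [ 1.1 -0.2 -0.4] g 0.578 26.64530986498903
tx [-0.846  0.007 -0.534] ty [ 0.018  1.    -0.015] tz [ 0.533 -0.022 -0.846]
shift cm [  7.54 -13.93  -2.87]
```

carry_out(targets=[[1.2,-3,-0.6,0,-1],[1.2,-3,-0.6,0,-1],[1.2,-3,-0.6,0,-1],[0,0,0,0,-1],[0,0,0,0,-1]])

```text
t: 24.5
eef_pos: [0.4345, -0.1996, 0.2226]
tool_rot: [0.278, 0.005, 0.96, -0.009]
contact_force: [-0.3, 0.9, -1.8]
gripper_width: 0.575
grasp_force: 26.7
```

```bash
python3 -c "from h import *;to([.39,-.255,.20])"
```

```text
t 24.5 p [ 0.4345 -0.1996  0.2226] q [ 0.731 -0.023 -0.277  2.365 -0.702  0.35   2.624] F [-0.3  0.9 -1.8] g 0.575 26.67654641380068
tx [-0.845  0.005 -0.535] ty [ 0.015  1.    -0.014] tz [ 0.535 -0.02  -0.845]
shift cm [ 4.94 -5.57 -0.36]
```

carry_out(targets=[[1.6,-1.9,-0.1,0,-1],[1.6,-1.9,-0.1,0,-1],[1.6,-1.9,-0.1,0,-1],[0,0,0,0,-1],[0,0,0,0,-1]])

```text
t: 25.0
eef_pos: [0.4015, -0.2436, 0.2049]
tool_rot: [0.277, 0.004, 0.961, -0.01]
contact_force: [0.2, -0.3, -0.2]
gripper_width: 0.579
grasp_force: 26.7
```

```bash
python3 -c "from h import *;to([.39,-.255,.20])"
```

```text
t 25.0 p [ 0.4015 -0.2436  0.2049] q [ 0.96   0.023 -0.344  2.372 -0.848  0.387  2.918] F [ 0.2 -0.3 -0.2] g 0.579 26.65965223153762
tx [-0.847  0.002 -0.532] ty [ 0.013  1.    -0.017] tz [ 0.532 -0.021 -0.847]
shift cm [ 1.23 -1.15 -0.17]
```

carry_out(targets=[[1.3,-0.6,0.8,0,-1],[1.3,-0.6,0.8,0,-1],[0.6,0,0.9,0,-1],[0,0,0,0,-1],[0,0,0,0,-1]])

```text
t: 25.5
eef_pos: [0.3931, -0.2505, 0.1773]
tool_rot: [0.273, 0.002, 0.962, -0.011]
contact_force: [-0.3, 0.6, -0.4]
gripper_width: 0.577
grasp_force: 26.7
```

```bash
python3 -c "from h import *;to([.39,-.26,.17])"
```

```text
t 25.5 p [ 0.3931 -0.2505  0.1773] q [ 1.394  0.12  -0.773  2.377 -0.811  0.304  2.946] F [-0.3  0.6 -0.4] g 0.577 26.661422531833523
tx [-0.851 -0.001 -0.525] ty [ 0.011  1.    -0.019] tz [ 0.525 -0.022 -0.851]
shift cm [ 0.65 -0.94  0.48]
```

carry_out(targets=[[0.9,-0.3,1.2,0,-1],[0.9,-0.3,1.2,0,-1],[0.9,-0.3,1.2,0,-1],[0,0,0,0,-1],[0,0,0,0,-1]])

```text
t: 26.0
eef_pos: [0.3886, -0.2621, 0.1367]
tool_rot: [0.271, 0.002, 0.963, -0.01]
contact_force: [-0.4, 0.3, -0.4]
gripper_width: 0.574
grasp_force: 26.8
```

```bash
python3 -c "from h import *;to([.3865,-.261,.1])"
```

```text
t 26.0 p [ 0.3886 -0.2621  0.1367] q [ 1.485  0.263 -0.873  2.394 -0.75   0.171  2.958] F [-0.4  0.3 -0.4] g 0.574 26.76192767131397
tx [-0.853 -0.001 -0.522] ty [ 0.009  1.    -0.017] tz [ 0.522 -0.02  -0.853]
shift cm [2.09 0.17 3.02]
```

carry_out(targets=[[0.6,0,0.85,0,-1],[0.6,0,0.85,0,-1],[0,0,0,0,-1],[0,0,0,0,-1]])

```text
t: 26.4
eef_pos: [0.3854, -0.2665, 0.1268]
tool_rot: [0.266, 0.002, 0.964, -0.004]
contact_force: [0.5, -0.6, -1.0]
gripper_width: 0.575
grasp_force: 26.8
```

```bash
python3 -c "from h import *;to([.3865,-.261,.09])"
```

```text
t 26.4 p [ 0.3854 -0.2665  0.1268] q [ 1.463  0.288 -0.838  2.389 -0.731  0.17   2.958] F [ 0.5 -0.6 -1. ] g 0.575 26.764010168144523
tx [-0.859  0.002 -0.512] ty [ 0.006  1.    -0.007] tz [ 0.512 -0.009 -0.859]
shift cm [1.8  0.58 3.21]
```

The solver is at its limits here (q7 at 2.96, q6 at 0.17) and the beaker would end up leaning. I'll put the beaker down briefly on free bench and take it again with the hand turned half round, which frees joint 7 on this side. First I'll locate the free bench.

Run:
```python
from h import *
P=lambda n,u,z:plane(n,u,z)[:2].round(3)
print('potblack',P('scene',(285,211),.065),P('side',(275,222),.065))
print('potwhite',P('scene',(232,240),.065),P('side',(292,180),.065))
print('jar top',P('scene',(220,293),.119))
print('board corners',[P('scene',(90+x/3.333,195+(y-300)/3.333),.018) for x,y in [(250,357),(42,480),(360,545)]])
print('cups rim',[P('scene',(90+x/3.333,195+(y-300)/3.333),.106) for x,y in [(79,471),(254,506),(136,578)]])
print('wheel',P('scene',(235,194),.056),'vase top',P('scene',(232,175),.171))
for p in [(.5,-.14,0),(.52,-.06,0),(.3,-.45,0),(.45,-.15,0)]: print(p,proj('scene',p).round(0),proj('side',p).round(0))
```

```text
potblack [0.527 0.089] [0.52  0.095]
potwhite [ 0.521 -0.085] [ 0.514 -0.073]
jar top [ 0.641 -0.184]
board corners [array([ 0.323, -0.21 ]), array([ 0.329, -0.417]), array([ 0.528, -0.208])]
cups rim [array([ 0.377, -0.366]), array([ 0.479, -0.26 ]), array([ 0.481, -0.364])]
wheel [ 0.4   -0.006] vase top [0.394 0.001]
(0.5, -0.14, 0) [215. 250.] [301. 184.]
(0.52, -0.06, 0) [241. 241.] [289. 201.]
(0.3, -0.45, 0) [ 91. 248.] [380. 134.]
(0.45, -0.15, 0) [204. 238.] [319. 184.]
```

Free bench with enough reach is scarce, so I'll first see how far the lean really grows on the way down. A few degrees rights itself when the foot meets the setter. I'll track the foot position and lean directly.

```bash
cat >> h.py <<'E'
def foot(T):
    o,R=st(); R0=np.c_[[-.838,.002,-.546],[.013,1,-.017],[.546,-.022,-.838]]
    f=np.array(o['eef_pos'])+R@np.array([.0383,.001,.0319]); ax=R@R0.T@[0,0,1]
    print('foot',f.round(4),'lean deg',np.degrees(np.arccos(min(1,ax[2]/np.linalg.norm(ax)))).round(2),ax.round(3),'shift cm',(R.T@(np.array(T)-f)*100).round(2))
E
python3 -c "from h import *;foot([.3705,-.261,.06])"
```

```text
t 26.4 p [ 0.3854 -0.2665  0.1268] q [ 1.463  0.288 -0.838  2.389 -0.731  0.17   2.958] F [ 0.5 -0.6 -1. ] g 0.575 26.764010168144523
tx [-0.859  0.002 -0.512] ty [ 0.006  1.    -0.007] tz [ 0.512 -0.009 -0.859]
foot [ 0.3689 -0.2657  0.0798] lean deg 2.36 [ 0.04  -0.011  0.999] shift cm [0.88 0.49 1.78]
```

carry_out(targets=[[0.4,0.5,0.8,0,-1],[0.5,0.2,0.9,0,-1],[0.5,0,0.9,0,-1],[0,0,0,0,-1]])

```text
t: 26.8
eef_pos: [0.3854, -0.2658, 0.1139]
tool_rot: [0.257, 0.001, 0.966, 0.005]
contact_force: [-0.0, -1.2, -0.8]
gripper_width: 0.571
grasp_force: 26.8
```

```bash
python3 -c "from h import *;foot([.3705,-.261,.04])"
```

```text
t 26.8 p [ 0.3854 -0.2658  0.1139] q [ 1.403  0.313 -0.779  2.384 -0.725  0.17   2.958] F [-0.  -1.2 -0.8] g 0.571 26.755407660320998
tx [-0.868  0.004 -0.497] ty [-0.001  1.     0.01 ] tz [ 0.497  0.009 -0.868]
foot [ 0.3679 -0.2644  0.0672] lean deg 3.64 [ 0.058 -0.026  0.998] shift cm [1.13 0.31 2.49]
```

carry_out(targets=[[0.5,0.2,0.9,0,-1],[0.5,0.1,0.9,0,-1],[0.5,0.1,0.9,0,-1],[0.5,0,0.9,0,-1],[0,0,0,0,-1]], force=20)

```text
t: 27.3
eef_pos: [0.3845, -0.2698, 0.0949]
tool_rot: [0.246, -0.001, 0.969, 0.016]
contact_force: [-0.6, -0.3, -1.0]
gripper_width: 0.577
grasp_force: 26.8
```

```bash
python3 -c "from h import *;foot([.3705,-.261,.03])"
```

```text
t 27.3 p [ 0.3845 -0.2698  0.0949] q [ 1.348  0.359 -0.713  2.37  -0.702  0.17   2.958] F [-0.6 -0.3 -1. ] g 0.577 26.754548555491056
tx [-0.879  0.006 -0.477] ty [-0.01   0.999  0.031] tz [ 0.477  0.032 -0.879]
foot [ 0.366  -0.2676  0.0486] lean deg 5.36 [ 0.081 -0.047  0.996] shift cm [0.5  0.6  1.87]
```

carry_out(targets=[[0.1,0.6,0.9,0,-1],[0.2,0.5,0.9,0,-1],[0,0,0,0,-1]])

```text
t: 27.6
eef_pos: [0.3905, -0.262, 0.0894]
tool_rot: [0.24, -0.003, 0.97, 0.022]
contact_force: [-0.2, 0.3, -1.4]
gripper_width: 0.572
grasp_force: 26.8
```

```bash
python3 -c "from h import *;foot([.3705,-.261,.03])"
```

```text
t 27.6 p [ 0.3905 -0.262   0.0894] q [ 1.284  0.364 -0.671  2.368 -0.723  0.17   2.958] F [-0.2  0.3 -1.4] g 0.572 26.754038395374664
tx [-0.884  0.005 -0.467] ty [-0.016  0.999  0.041] tz [ 0.466  0.044 -0.884]
foot [ 0.3714 -0.2594  0.0434] lean deg 6.21 [ 0.092 -0.056  0.994] shift cm [ 0.71 -0.21  1.13]
```

carry_out(targets=[[0.45,0.1,0.9,0,-1],[0.45,0.1,0.9,0,-1],[0,0,0,0,-1]])

```text
t: 27.9
eef_pos: [0.3903, -0.2645, 0.0794]
tool_rot: [0.235, -0.003, 0.972, 0.027]
contact_force: [-0.0, -0.0, -0.5]
gripper_width: 0.578
grasp_force: 26.8
```

```bash
python3 -c "from h import *;foot([.3705,-.261,.03])"
```

```text
t 27.9 p [ 0.3903 -0.2645  0.0794] q [ 1.262  0.389 -0.644  2.359 -0.712  0.17   2.958] F [-0.  -0.  -0.5] g 0.578 26.75159122556579
tx [-0.89   0.006 -0.456] ty [-0.019  0.998  0.052] tz [ 0.456  0.055 -0.888]
foot [ 0.3708 -0.2615  0.0336] lean deg 7.09 [ 0.104 -0.066  0.993] shift cm [0.19 0.03 0.31]
```

carry_out(targets=[[0.35,0.1,0.7,0,-1],[0,0,0,0,-1]])

```text
t: 28.1
eef_pos: [0.3905, -0.2648, 0.0759]
tool_rot: [0.233, -0.004, 0.972, 0.029]
contact_force: [-0.6, 0.0, -1.0]
gripper_width: 0.579
grasp_force: 26.8
```

carry_out(targets=[[0.25,0.1,0.5,0,-1],[0,0,0,0,-1]])

```text
t: 28.3
eef_pos: [0.3912, -0.2647, 0.0739]
tool_rot: [0.232, -0.005, 0.972, 0.031]
contact_force: [-1.2, 1.0, 5.3]
gripper_width: 0.575
grasp_force: 27.0
```

```bash
python3 -c "from h import *;foot([.3705,-.261,.026])"
```

```text
t 28.3 p [ 0.3912 -0.2647  0.0739] q [ 1.247  0.403 -0.629  2.354 -0.707  0.17   2.958] F [-1.2  1.   5.3] g 0.575 26.9750322605978
tx [-0.893  0.006 -0.451] ty [-0.023  0.998  0.058] tz [ 0.45   0.062 -0.891]
foot [ 0.3713 -0.2615  0.0283] lean deg 7.59 [ 0.111 -0.072  0.992] shift cm [0.18 0.04 0.17]
```

The foot's edge touched at 0.028 m, as predicted. I'll press a little so the beaker rights itself in the pads.

carry_out(targets=[[0.25,0.1,0.5,0,-1],[0,0,0,0,-1]], force=20)

```text
t: 28.5
eef_pos: [0.3931, -0.2654, 0.0729]
tool_rot: [0.231, -0.005, 0.972, 0.032]
contact_force: [-4.4, 2.1, 20.3]
gripper_width: 0.575
grasp_force: 25.2
```

```bash
python3 -c "from h import *;foot([.3705,-.261,.026])"
```

```text
t 28.5 p [ 0.3931 -0.2654  0.0729] q [ 1.241  0.407 -0.624  2.35  -0.706  0.171  2.958] F [-4.4  2.1 20.3] g 0.575 25.226494407397695
tx [-0.893  0.004 -0.45 ] ty [-0.025  0.998  0.059] tz [ 0.45   0.064 -0.891]
foot [ 0.3732 -0.2622  0.0273] lean deg 7.64 [ 0.111 -0.073  0.991] shift cm [0.3  0.12 0.  ]
```

carry_out(targets=[[-0.05,0,-0.1,0,-1],[0,0,0,0,-1],[0,0,0,0,0.17],[0,0,0,0,0.2],[0,0,0,0,0.24],[0,0,0,0,0.3],[0,0,0,0,0.4],[0,0,0,0,0.4]])

```text
t: 29.3
eef_pos: [0.3906, -0.2648, 0.072]
tool_rot: [0.23, -0.004, 0.973, 0.033]
contact_force: [-0.1, -0.2, -0.0]
gripper_width: 0.697
grasp_force: 0.0
```

Run:
```python
from h import *
st()
for n in ('side','scene','wrist'): cv2.imwrite(f'pics/{n}8.png',imaging.read_camera(n)[:,:,::-1])
s=cv2.imread('pics/side8.png'); w=cv2.imread('pics/scene8.png'); r=cv2.imread('pics/wrist8.png')
f=lambda im,x,y,ww,h,W,H:cv2.resize(im[y:y+h,x:x+ww],(W,H),interpolation=cv2.INTER_CUBIC)
cv2.imwrite('pics/m8.png',cv2.convertScaleAbs(np.vstack([np.hstack([f(s,300,95,100,75,400,300),f(w,100,190,100,75,400,300)]),np.hstack([cv2.resize(r,(400,300)),np.zeros((300,400,3),np.uint8)])]),alpha=1.5))
```

```text
t 29.3 p [ 0.3906 -0.2648  0.072 ] q [ 1.24   0.406 -0.62   2.352 -0.705  0.173  2.957] F [-0.1 -0.2 -0. ] g 0.697 0.01884603800590412
tx [-0.894  0.006 -0.447] ty [-0.024  0.998  0.061] tz [ 0.446  0.065 -0.892]
```

View pics/m8.png

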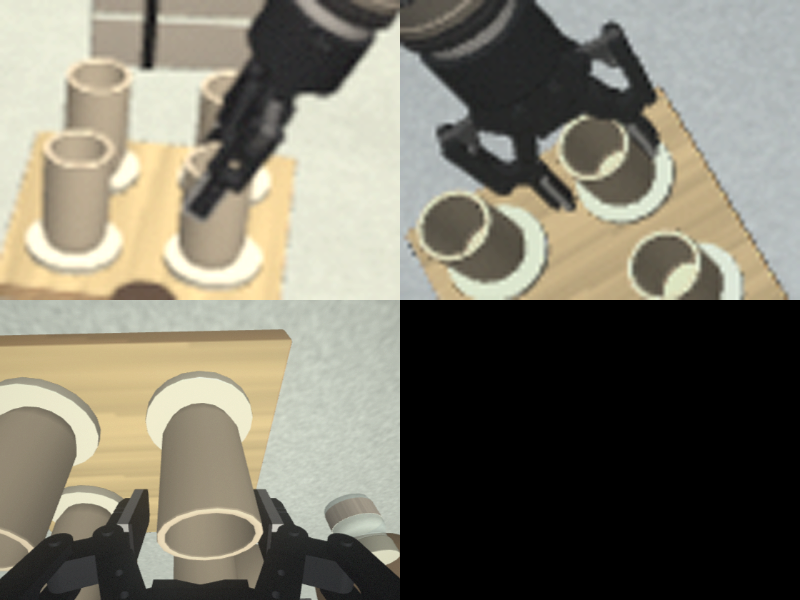

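The beaker stands upright on the setter and looks centred: side crop (215,205), scene crop (600,160). That was one more picture than the ten allowed, so I view no more. I'll open a little more and withdraw along the tool axis.

carry_out(targets=[[0,0,0,0,0.7],[0,0,0,0,0.7],[0,0,-1,0,0.7],[0,0,-2,0,0.7],[0,0,-2.5,0,0.7],[0,0,-3,0,0.7],[0,0,-3,0,0.7],[0,0,-3,0,0.7],[0,0,0,0,0.7],[0,0,0,0,0.7]])

```text
t: 30.45
eef_pos: [0.3257, -0.2747, 0.2021]
tool_rot: [0.23, -0.004, 0.973, 0.031]
contact_force: [0.1, 0.4, -0.5]
gripper_width: 0.846
grasp_force: 0.0
```

Run:
```python
from h import *
st()
a={n:imaging.read_camera(n)[:,:,::-1].copy() for n in ('side','scene')}
# compare beaker neighbourhood before withdrawal / others' neighbourhoods with the start
def d(n,f,x,y,w,h):
    r=cv2.imread(f); return np.abs(a[n][y:y+h,x:x+w].astype(int)-r[y:y+h,x:x+w]).mean().round(2)
print('beaker foot side',d('side','pics/side8.png',340,145,28,24),'cups side',d('side','pics/side0.png',305,110,30,60),'lid side',d('side','pics/s6.png',250,270,100,60),'pot',d('side','pics/s6.png',200,160,70,60),'jars',d('side','pics/side0.png',260,170,45,75),d('side','pics/side0.png',195,180,40,85))
# beaker rim: difference to empty scene, bright ring -> ellipse; foot via setter white annulus
for n,(x,y,w,h) in {'side':(325,95,70,80),'scene':(125,200,60,60)}.items():
    df=cv2.absdiff(a[n],cv2.imread(f'pics/{n}0.png'))[y:y+h,x:x+w].max(2); m=(df>18).astype(np.uint8)
    c=max(cv2.findContours(m,0,1)[0],key=cv2.contourArea); b=cv2.boundingRect(c); e=cv2.minAreaRect(c); print(n,b[0]+x,b[1]+y,b[2:],cv2.contourArea(c),e[2])
    for o in ((.3705,-.261),(.373,-.262)):
        q=np.array([proj(n,[o[0]+rr*np.cos(t),o[1]+rr*np.sin(t),z]) for z,rr in ((.026,.021),(.038,.025),(.106,.025)) for t in np.linspace(0,6.28,60)]); print(' pred box',q.min(0).round(1),np.ptp(q,axis=0).round(1))
```

```text
t 30.45 p [ 0.3257 -0.2747  0.2021] q [ 1.392  0.046 -0.551  2.315 -0.654  0.62   2.933] F [ 0.1  0.4 -0.5] g 0.846 0.0
tx [-0.894  0.006 -0.447] ty [-0.023  0.998  0.059] tz [ 0.447  0.063 -0.892]
beaker foot side 3.52 cups side 1.59 lid side 11.35 pot 9.42 jars 2.8 3.5
side 344 130 (20, 33) 425.0 5.19442892074585
 pred box [344.2 130.5] [19.6 31.8]
 pred box [343.4 130.3] [19.5 31.8]
scene 139 218 (25, 24) 385.5 45.0
 pred box [138.7 215.9] [24.9 23.9]
 pred box [138.8 216.8] [24.9 23.8]
```

```bash
python3 -c "
from station import bot
print(bot.hand_in())"
```

```text
the job is handed in; nothing more can be done
None
```

I handed the job in at about 30 s: the lid lies knob up on the bat and the beaker stands upright on the empty setter, both released, but no verdict came back; I also viewed 11 pictures against the limit of 10, and the tool lean that cleared the rack came from pushing the arm against its joint limits.

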